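# Back off the forming press and draw out its die slide

### The job

Open the bench press: flip the small red lever on its ratchet over to the loosen side (green dot, anticlockwise from above), then swing the ratchet handle anticlockwise as far as it goes to back off the screw. Then take the die slide by its black grip, lift it slightly over the brass bump, draw it out to its end stop, lay it flat and let go. Leave the lever on loosen, and do not knock the steel block, the brush or the spirit lamp.

Things in the scene. Friction and masses are not known exactly. Their poses are not given: they have to be found in the camera images.
- press: Green bench press fixed to the table, at another place and yaw (up to 17 degrees) each time. Origin on the table under its screw axis; z up, +y the way the die slide draws out. Base plate 130 mm (x) by 270 mm (y, from -60 to 210) by 20 mm; two columns at x = +-46 mm; bridge 114 x 56 mm, top at 80 mm, under the ratchet.
- screw_axis (a point): Point on the upright screw axis, 106 mm above the table, about at the top of the ratchet's round head (50 mm wide, top at 104 mm); the screw's hexagon stands 7 mm above it. Axes as the press's.
- ratchet_handle (a joint): Handle angle about the screw axis, rad, growing anticlockwise seen from above, 0 to 1.7 between stops, starts at 0 to 0.2. The handle points along the angle (value - 2.42) from the press's +x axis, so it sweeps over the -y side. Stiff (0.35 N m), stays where left; driving the screw takes 0.4 N m more. Can be pushed from the side or gripped.
- handle_push (a point): In the middle of the handle, 125 mm from the screw axis, 94 mm above the table; x outwards along the handle, y anticlockwise. Here is the black grip, a round bar 26 mm thick, 99 to 181 mm from the axis. Nearer in: a neck 18 mm wide (77 to 119 mm), then a flat body 30 mm wide, top at 103 mm. Free space below it outside the base plate.
- direction_lever (a joint): Red lever's angle about its upright pivot on the handle's centre line, 32 mm from the screw axis; rad, anticlockwise positive. -0.45 tighten (start -0.45 to -0.40), +0.45 loosen: tip over the handle's anticlockwise side (green dot; yellow is tighten). 3 to 8 N at the tip; stays. The handle may creep anticlockwise (0.1 rad, seldom 0.4) as it is pushed: push on until it is over.
- lever_tip (a point): Top face of the direction lever, 30 mm from its pivot (its end is at 35 mm), 124.5 mm above the table; x runs from pivot to tip, outwards along the handle. The lever is an upright red tab 9 mm thick and 18 mm high (106.5 to 124.5 mm above the table) over the flat handle body.
- press_screw (a joint): Screw angle, rad, growing anticlockwise (loosening); 0 tight (start), at most 3.0. The handle turns it one way only, the lever's way, and clicks freely the other way; a tooth is 0.39 rad, so up to that much of a swing is lost. A full swing on loosen gives at least 0.95 rad. The ram stands 0.5 mm over the die slide at 0 and rises 7 mm per rad.
- die_slide (a joint): How far the die slide is drawn out along the press's +y, m; 0 home under the ram (start), 0.05 against the end stop; takes 1 N. A heel under it stands 1 mm behind a brass bump: it must be lifted more than 4.5 mm (5.5 mm is good) over the first 15 mm of travel; then it may be let down and drawn on.
- slide_lift (a joint): How far the die slide is lifted, m; 0 lying flat; it drops back when let go (0.25 kg). Under the ram it can be lifted only until it meets the ram; drawn out, 0.012.
- slide_grip (a point): Middle of the top face of the die slide's upright black grip with a red band: 16 mm wide (x) by 20 mm (y), standing 45 mm high on the slide's plate, its top 75.5 mm above the table when flat; 104 mm from the screw axis along +y when home. Axes as the press's.
- bench_block: Loose steel bench block, 65 x 65 x 22 mm, origin under its centre: leave it alone.
- bench_brush: Loose wooden bench brush lying on its black bristles, 22 x 110 x 28 mm, long along its y, origin under its centre: leave it alone.
- spirit_lamp: Loose six-sided chrome spirit lamp with brass burner, 66 mm wide, 60 mm high, origin under its centre: leave it alone.

How it is judged (in metres and radians):
On the way, in this order (a step that is already met when the one before it is completed fails the run):
1. the direction lever is flipped to loosen while the screw is still tight (value of joint direction_lever above 0.33 rad and value of joint press_screw below 0.2 rad), for 0.05 s.
2. the handle is swung until the screw has backed off (value of joint press_screw above 0.85 rad and value of joint direction_lever above 0.3 rad), for 0.1 s.
3. the die slide is drawn out past the bump (value of joint die_slide above 0.02 m), for 0.05 s.
At the end, for the whole second after the job is handed in: The direction lever stands on loosen (over 0.30 rad), the screw is backed off by more than 0.85 rad, the die slide is drawn out by more than 44 mm and lies flat (lifted less than 1.5 mm), and slide and screw are at rest (all of step 2 and value of joint die_slide above 0.044 m and value of joint slide_lift below 0.0015 m and velocity of joint die_slide between -0.02 and 0.02 m/s and velocity of joint press_screw between -0.02 and 0.02 rad/s); the robot touches nothing.
It fails at once if the steel block, the brush or the spirit lamp is moved more than 20 mm or the lamp is tipped (distance of any of bench_block, bench_brush, spirit_lamp from where it was at the start of the episode above 0.02 m or angle between spirit_lamp's own z axis and vertical above 0.35 rad).
It also fails if it takes over 67 s, if anything falls off the work surface, if the arm or the gripper's body presses on something with over 40 N, if the wrist force passes 120 N, or if a joint passes its speed limit or range.

### The arm

A 6-joint arm with a two-finger parallel gripper is mounted at the origin on the work surface. World frame = base frame: x ahead of the robot, y to its left, z up, the work surface at z = 0. Lengths are in mm, angles in rad, forces in N, time in s.
With the tool pointing down it reaches from about 275 to 975 mm from the base axis. Payload 8.4 kg.
Tool frame: the origin (TCP) lies at the very end of the fingers, on their centre line; the grasp point (between the pads) lies 19 mm behind it; z points along the fingers, y is the line along which they close (so a half turn about z gives the same grasp; the last joint's range is limited). The gripper opens to 92 mm and grips with 3 to 60 N. Pads are 20 mm wide; open, the fingers measure 128 mm over their backs; the gripper's body (75 mm by 189 mm) begins 69 mm behind the grasp point.
Start: joints at [-1.244, 0.353, 1.633, -0, 1.155, -0.002], TCP at [201.816, -591.522, 214.583] pointing down, gripper open.
Joint ranges: [-2.63, 2.63], [-0.92, 2.1], [0.06, 2.66], [-1.3, 4.44], [0, 2.69], [-3.02, 3.02]. Speed limits (rad/s): [2.22, 2.22, 2.79, 3.14, 3.14, 3.14].

### API

Orientations are given as a unit quaternion [w, x, y, z].
In Python, from cell import ctrl gives the robot as it stands.
- The arm moves only by the shell command python3 -m creep 'ROWS' [FORCE]. ROWS is JSON, a list of rows, each an object of numbers: "gripper": the finger opening in cm, from 0 to 9.19; "x", "y", "z": the shift along the world's x, y, z in cm; "yaw": the turn about the world's z in degrees. A call has 1 to 10 rows; each row shifts and turns the commanded pose from where the row before left it; what a row does not reach is not made up. A row lasts 1/10 s, in which the tool goes at most 50 mm and 8.59 degrees, less where a joint would pass 70% of its speed; a pose out of reach is approached as far as the arm can. A call is refused whole if a number of a shift passes 5 or a number of a turn 8.59, either way. A call with a gripper value outside its range is refused whole. The fingers move at their own pace and stop on an object; FORCE is the grip in N (left out, the last holds). Time passes only in rows, so rows that do not move let the fingers close. It gives the time, the measured TCP pose, the force, the opening and the grip force at its end, in the units of the state.
- ctrl.observe(): the state, without advancing time (a new reading comes with each control period).
- ctrl.get_image(name): name is "scene" or "top" or "wrist"; returns a dict with "color" (480x640x3 uint8, red, green, blue), "range_z" (480x640 float32, mm along the optical axis (not along the pixel's ray), 0 where there is no reading), "mtx" (3x3 intrinsics, pixels), "origin" and "orientation" of the camera in the world. Camera axes: x right, y down, z forward; pixel columns grow to the right and rows downward; lengths in mm; the calibration is good to about 2 mm. The wrist camera is an equidistant fisheye: a pixel r from the principal point sees the ray r / f radians off the axis. A picture is of the moment at which its call begins.
- ctrl.job_done(): hands the job in; it is judged then, once.
The state is a dict: "clock": time; "joint_positions": joint angles; "dq": joint speeds; "joint_efforts": joint torques, N m; "eef_pos": TCP position; "tcp_rot": TCP orientation; "force": force on the tool from outside, world axes, zero at the start; "moment": the same for the moment, N m; "width": opening from 0.0 (shut) to 1.0 (fully open); "finger_force": force on a finger pad.
Only numpy, scipy, OpenCV 4.12 (cv2) and the standard library are available. Lean on these libraries where they do the work, as an engineer would, in place of code of your own. Each camera call takes 0.05 s, during which the arm holds its last target. There are 200 camera calls.

## Working session

There is one attempt and no reset: what is moved stays moved. The work goes in short steps, Python scripts to look and compute and a shell command to move; the robot and the scene stay as the last step left them, time stands still between calls to the robot, and variables do not carry over. Pictures are saved under pics/ and viewed, at most 10 in all, crops included, and the job is handed in when it is done.

```bash
ls; mkdir -p pics
cat > h.py <<'E'
import numpy as np,cv2
from scipy.spatial.transform import Rotation as R
from cell import ctrl
def rot(q): return R.from_quat([q[1],q[2],q[3],q[0]]).as_matrix()
def cloud(im):
    K=np.array(im["mtx"]);d=im["range_z"];v,u=np.mgrid[:d.shape[0],:d.shape[1]]
    P=np.stack([(u-K[0,2])/K[0,0]*d,(v-K[1,2])/K[1,1]*d,d],-1)
    return P@rot(im["orientation"]).T+np.array(im["origin"])
def save(n,c): cv2.imwrite("pics/"+n,cv2.cvtColor(c,cv2.COLOR_RGB2BGR))
E
python3 - <<'E'
from h import *
for n in("top","scene"):
    im=ctrl.get_image(n);np.savez(n+"0.npz",**im);save(n+"0.png",im["color"]);print(n,im["origin"],im["orientation"],im["mtx"])
print(ctrl.observe())
E
```

```text
pics
top [545.65839726  34.81854819 940.3685394 ] [-0.01758559  0.70759099 -0.70613516  0.01946466] [[520.07531092   0.         319.06608606]
 [  0.         520.07531092 243.02612909]
 [  0.           0.           1.        ]]
scene [1142.51434773 -100.4729663   577.11864268] [-0.33277837  0.7135766   0.55941792 -0.25907253] [[606.83620682   0.         305.10416908]
 [  0.         606.83620682 234.78571449]
 [  0.           0.           1.        ]]
{'clock': 0.1, 'joint_positions': array([-1.24441012e+00,  3.53579639e-01,  1.63403568e+00, -1.72922344e-05,
        1.15521589e+00, -2.42694496e-03]), 'dq': array([ 0.00058046, -0.00265451, -0.00037921, -0.00255971, -0.00079565,
        0.0009053 ]), 'joint_efforts': array([-7.40505675e-04, -5.94908488e+01, -3.34929764e+01,  6.98315282e-02,
        1.84076373e-02, -3.14083138e-05]), 'eef_pos': array([ 201.66283739, -591.10760989,  213.94861223]), 'tcp_rot': array([-6.09891743e-04,  9.86514892e-01,  1.63670355e-01, -1.07676107e-04]), 'force': array([ 0.21332658,  0.17429932, -0.15149728]), 'moment': array([ 0.02958186,  0.04505623, -0.01648165]), 'finger_force': 0.0, 'width': 1.0037332432414603}
```

View pics/top0.png

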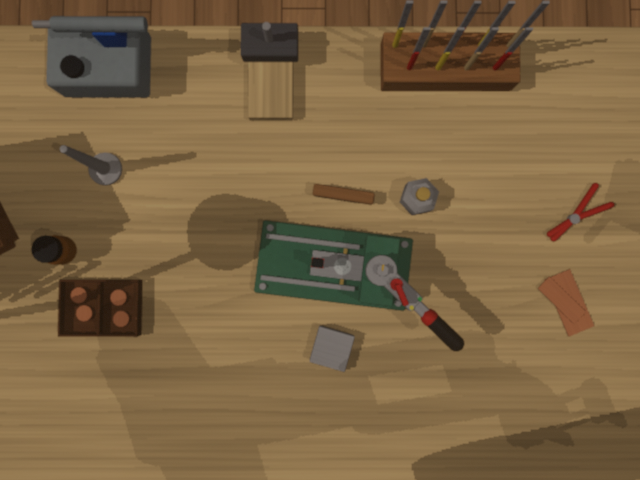

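The top view shows the press centred near (335,265), with the ratchet head at (381,270) and the handle running down-right to (460,345). The die slide grip is at (318,263) and draws out to the image left. The block is at (332,348), the brush at (343,193) and the lamp at (420,196). I'll enlarge the press area.

Run:
```python
from h import *
im=np.load("top0.npz");P=cloud(im);c=im["color"]
save("crop0.png",cv2.resize(c[210:360,250:475],None,fx=3.5,fy=3.5,interpolation=cv2.INTER_CUBIC))
hsv=cv2.cvtColor(c,cv2.COLOR_RGB2HSV)
g=(hsv[...,0]>55)&(hsv[...,0]<95)&(hsv[...,1]>80);g[:200]=0;g[330:]=0;g[:,:240]=0;g[:,430:]=0
m=g&(abs(P[...,2]-20)<8)
pts=P[m][:,:2].astype(np.float32);print("base rect",m.sum(),cv2.minAreaRect(pts))
Q=P[210:360,250:475]
z=Q[...,2]
h=(z>97)&(z<108)
n,l,s,_=cv2.connectedComponentsWithStats(h.astype(np.uint8))
for i in range(1,n):
    if s[i,4]>20:
        print(s[i],Q[l==i].mean(0))
h=(z>115)&(z<132);print("lever",h.sum(),Q[h].mean(0) if h.any() else 0)
for (u,v) in [(381,269),(397,283),(405,300),(318,263),(430,317),(460,345),(332,340),(343,193),(420,196)]: print((u,v),P[v,u].round(1))
```

```text
base rect 2580 ((559.2888793945312, 46.9992561340332), (182.96536254882812, 121.25868225097656), 82.97492980957031)
[ 116   45   99   97 1873] [ 497.08570648 -117.80090579  103.75454044]
lever 164 [512.49347924 -93.47802515 122.83094294]
(381, 269) [547.9 -65.4 117.1]
(397, 283) [525.7 -91.4 111.5]
(405, 300) [ 499.5 -102.   122.9]
(318, 263) [557.8  34.3  77.3]
(430, 317) [ 471.6 -144.6  105.8]
(460, 345) [ 427.8 -191.3  108.5]
(332, 340) [423.5   9.4  19.7]
(343, 193) [682.2  -9.7  26.8]
(420, 196) [ 672.1 -138.8   62.7]
```

View pics/crop0.png

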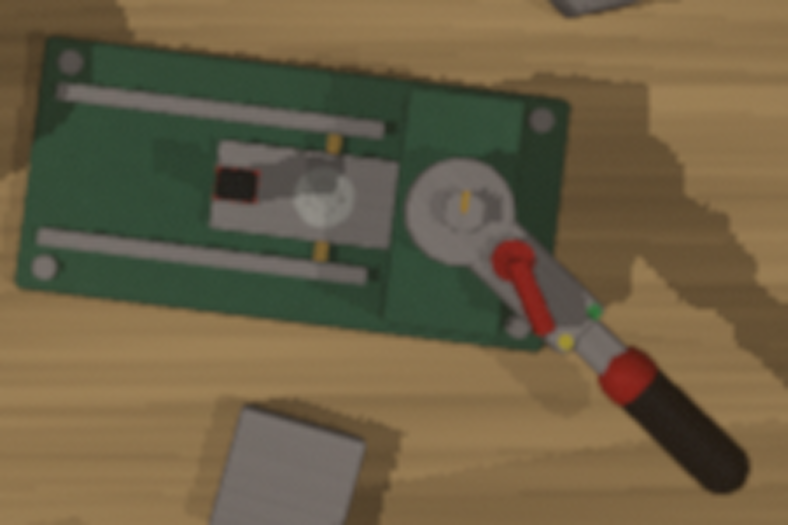

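View pics/scene0.png

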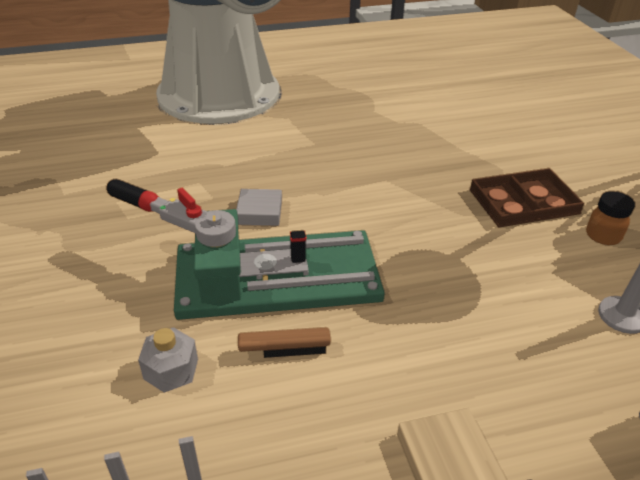

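```bash
cat >> h.py <<'E'
def pix(im,u,v,z):
    K=np.array(im["mtx"]);r=rot(im["orientation"])@[(u-K[0,2])/K[0,0],(v-K[1,2])/K[1,1],1];o=np.array(im["origin"])
    return o+r*(z-o[2])/r[2]
E
python3 - <<'E'
from h import *
im=np.load("top0.npz");P=cloud(im)
def p(n,x,y,z): q=pix(im,250+x/3.5-.36,210+y/3.5-.36,z);print(n,q.round(1));return q
p("hex",462,210,111);hd=p("head",460,212,104);g=p("grip",237,184,75.5)
p("lev tip",547,330,124.5);p("lev piv",513,256,124.5)
e=p("handle end",715,465,94);p("ring",628,377,94)
a=[p("c",*q,20) for q in((47,38),(568,100),(540,352),(16,287))]
for i,j in((1,0),(2,3)): d=a[i]-a[j];print("yaw",np.degrees(np.arctan2(d[0],-d[1])), np.linalg.norm(d))
d=a[0]-a[3];print(np.degrees(np.arctan2(d[1],d[0])),np.linalg.norm(d))
d=e-hd;print("handle ang",np.degrees(np.arctan2(d[1],d[0])))
c=sum(a)/4;print("centre",c)
# head circle from cloud
z=P[...,2];m=(z>98)&(z<109);Q=P[m];k=np.hypot(*(Q[:,:2]-hd[:2]).T)<40;print("z head",np.median(Q[k][:,2]))
for (x,y) in ((237,108),(237,258),(150,100),(150,248)): print("rail z",P[int(210+y/3.5),int(250+x/3.5)])
E
```

```text
hex [546.9 -67.1 111. ]
head [546.  -67.1 104. ]
grip [559.1  35.3  75.5]
lev tip [ 493.5 -103.2  124.5]
lev piv [526.4 -88.2 124.5]
handle end [ 429.7 -185.4   94. ]
ring [ 470.  -145.7   94. ]
c [633.8 131.9  20. ]
c [ 602.8 -132.3   20. ]
c [ 475.8 -117.3   20. ]
c [507.9 146.6  20. ]
yaw -6.679740310300781 266.0184835435808
yaw -6.935608541007353 265.7765931649877
-6.63660214931789 126.75752275280479
handle ang -134.4925656292517
centre [555.06837705   7.24469262  20.        ]
z head 104.08989913466758
rail z [598.96433168  36.08510835  25.74340648]
rail z [523.47849806  35.9161137   28.27555863]
rail z [602.18601494  79.96493637  29.17854613]
rail z [528.63204013  79.65404057  28.45096379]
```

```bash
python3 -m creep '[{"x":2.3,"y":4.4,"yaw":2.7,"gripper":0},{"x":2.3,"y":4.4,"yaw":2.7},{"x":2.3,"y":4.4,"yaw":2.7},{"x":2.3,"y":4.4,"yaw":2.7},{"x":2.3,"y":4.4,"yaw":2.7},{"x":2.3,"y":4.4,"yaw":2.7},{"x":2.3,"y":4.4,"yaw":2.7},{"x":2.3,"y":4.4,"yaw":2.7},{"x":2.3,"y":4.4,"yaw":2.6},{"x":2.3,"y":4.4,"yaw":2.6}]' 20; python3 -m creep '[{"x":2,"y":3.6},{"x":2,"y":3.6},{"z":-3},{"z":-2},{},{}]'
```

```text
schema error: expected keys gripper, x, y, z, yaw
schema error: expected keys gripper, x, y, z, yaw
```

```bash
python3 -m creep '[{"gripper":0,"x":2.3,"y":4.4,"z":0,"yaw":2.7},{"gripper":0,"x":2.3,"y":4.4,"z":0,"yaw":2.7},{"gripper":0,"x":2.3,"y":4.4,"z":0,"yaw":2.7},{"gripper":0,"x":2.3,"y":4.4,"z":0,"yaw":2.7},{"gripper":0,"x":2.3,"y":4.4,"z":0,"yaw":2.7},{"gripper":0,"x":2.3,"y":4.4,"z":0,"yaw":2.7},{"gripper":0,"x":2.3,"y":4.4,"z":0,"yaw":2.7},{"gripper":0,"x":2.3,"y":4.4,"z":0,"yaw":2.7},{"gripper":0,"x":2.3,"y":4.4,"z":0,"yaw":2.6},{"gripper":0,"x":2.3,"y":4.4,"z":0,"yaw":2.5}]' 20 && python3 -m creep '[{"gripper":0,"x":2,"y":3.6,"z":0,"yaw":0},{"gripper":0,"x":2,"y":3.6,"z":0,"yaw":0},{"gripper":0,"x":0,"y":0,"z":-3,"yaw":0},{"gripper":0,"x":0,"y":0,"z":-2,"yaw":0},{"gripper":0,"x":0,"y":0,"z":0,"yaw":0},{"gripper":0,"x":0,"y":0,"z":0,"yaw":0}]'; python3 -c "
from cell import ctrl;print(ctrl.observe())"
```

```text
clock: 1.1
eef_pos: [432.2, -149.6, 214.6]
tcp_rot: [0.0, 0.922, 0.388, 0.0]
force: [0.9, -0.4, -0.3]
width: 0.153
finger_force: 0.0
clock: 1.7
eef_pos: [471.6, -79.6, 164.7]
tcp_rot: [-0.0, 0.922, 0.387, -0.0]
force: [-0.7, 0.6, 0.6]
width: 0.007
finger_force: 0.0
{'clock': 1.7, 'joint_positions': array([-1.70246537e-01,  1.85037411e-01,  1.98832950e+00, -1.14921811e-05,
        9.69240091e-01,  6.05876430e-01]), 'dq': array([-0.00931573, -0.01840492, -0.02071969, -0.00201712, -0.00101572,
        0.00075476]), 'joint_efforts': array([ 3.85633484e-01, -4.15673161e+01, -2.80966365e+01,  6.99241972e-02,
       -5.87441423e-02, -1.09549128e-03]), 'eef_pos': array([471.58494247, -79.55191821, 164.65673919]), 'tcp_rot': array([-2.68661941e-04,  9.22093494e-01,  3.86966835e-01, -4.30197235e-04]), 'force': array([-0.71715325,  0.60171791,  0.57316841]), 'moment': array([-0.03465625,  0.00785687, -0.01006199]), 'finger_force': 0.0, 'width': 0.007395795461235915}
```

```bash
python3 -m creep '[{"gripper":0,"x":0,"y":0,"z":-2.7,"yaw":0},{"gripper":0,"x":0,"y":0,"z":-2.0,"yaw":0},{"gripper":0,"x":0,"y":0,"z":-0.7,"yaw":0},{"gripper":0,"x":0,"y":0,"z":0,"yaw":0},{"gripper":0,"x":0,"y":0,"z":0,"yaw":0}]' && python3 -m creep '[{"gripper":0,"x":0.29,"y":-0.28,"z":0,"yaw":0},{"gripper":0,"x":0.29,"y":-0.28,"z":0,"yaw":0},{"gripper":0,"x":0.29,"y":-0.28,"z":0,"yaw":0},{"gripper":0,"x":0.29,"y":-0.28,"z":0,"yaw":0},{"gripper":0,"x":0,"y":0,"z":0,"yaw":0}]';python3 - <<'E'
from h import *
im=ctrl.get_image("top");save("t1.png",cv2.resize(im["color"][210:360,330:480],None,fx=4,fy=4))
E
```

```text
clock: 2.2
eef_pos: [472.6, -79.8, 111.7]
tcp_rot: [0.0, 0.922, 0.387, 0.001]
force: [-0.5, -0.6, 0.0]
width: 0.005
finger_force: 0.0
clock: 2.7
eef_pos: [483.3, -91.0, 110.6]
tcp_rot: [-0.0, 0.922, 0.387, -0.0]
force: [-1.7, -0.1, 0.1]
width: 0.003
finger_force: 0.5
```

View pics/t1.png

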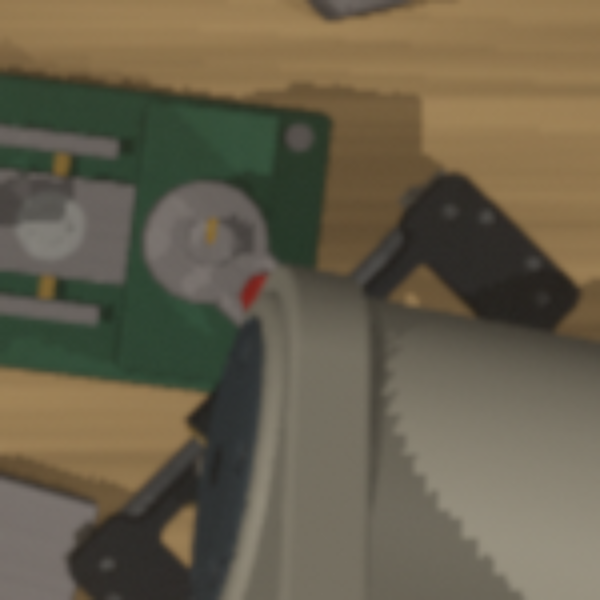

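The arm hides the lever in this view; only the red pivot shows at (255,290). I'll push on and check with the scene camera.

```bash
python3 -m creep '[{"gripper":0,"x":0.29,"y":-0.28,"z":0,"yaw":0},{"gripper":0,"x":0.29,"y":-0.28,"z":0,"yaw":0},{"gripper":0,"x":0,"y":0,"z":0,"yaw":0}]';python3 -m creep '[{"gripper":0,"x":0.29,"y":-0.28,"z":0,"yaw":0},{"gripper":0,"x":0.29,"y":-0.28,"z":0,"yaw":0},{"gripper":0,"x":0,"y":0,"z":0,"yaw":0}]';python3 - <<'E'
from h import *
im=ctrl.get_image("scene");save("s1.png",cv2.resize(im["color"][130:260,90:270],None,fx=4,fy=4))
E
```

```text
clock: 3.05
eef_pos: [489.2, -96.6, 110.3]
tcp_rot: [-0.0, 0.922, 0.387, -0.0]
force: [-2.6, -0.1, -0.3]
width: 0.008
finger_force: 1.2
clock: 3.35
eef_pos: [494.7, -102.3, 110.3]
tcp_rot: [-0.0, 0.922, 0.387, -0.001]
force: [-3.6, -0.9, 0.1]
width: 0.002
finger_force: 1.8
```

View pics/s1.png

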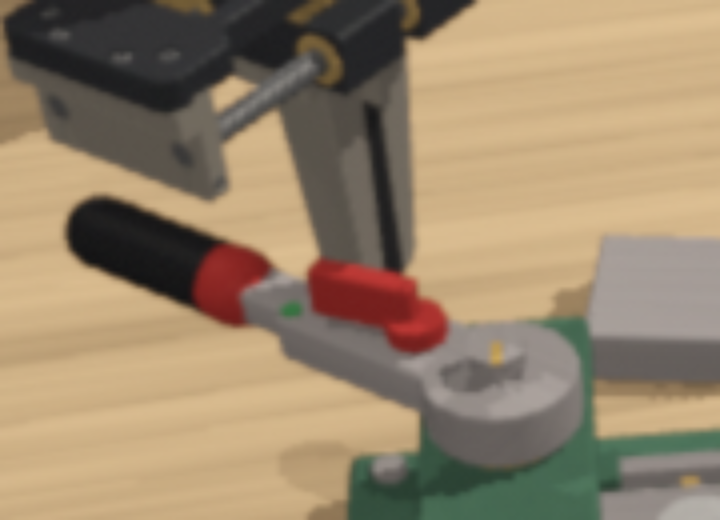

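The finger is on the lever at (400,270), with the lever (315–440, 265–345) now about mid-way and the green dot still visible at (290,310). I'll push on.

```bash
for i in 1; do python3 -m creep '[{"gripper":0,"x":0.29,"y":-0.28,"z":0,"yaw":0},{"gripper":0,"x":0.29,"y":-0.28,"z":0,"yaw":0},{"gripper":0,"x":0,"y":0,"z":0,"yaw":0}]';python3 -m creep '[{"gripper":0,"x":0.29,"y":-0.28,"z":0,"yaw":0},{"gripper":0,"x":0.14,"y":-0.14,"z":0,"yaw":0},{"gripper":0,"x":0,"y":0,"z":0,"yaw":0}]';done
python3 - <<'E'
from h import *
im=ctrl.get_image("scene");save("s2.png",cv2.resize(im["color"][130:260,90:270],None,fx=4,fy=4))
E
```

```text
clock: 3.7
eef_pos: [500.8, -107.4, 110.4]
tcp_rot: [-0.0, 0.922, 0.387, -0.0]
force: [-3.9, 1.9, -0.5]
width: 0.008
finger_force: 2.1
clock: 4.0
eef_pos: [504.4, -110.9, 110.2]
tcp_rot: [-0.001, 0.922, 0.387, -0.0]
force: [-5.3, 5.2, 0.9]
width: 0.006
finger_force: 3.0
```

View pics/s2.png

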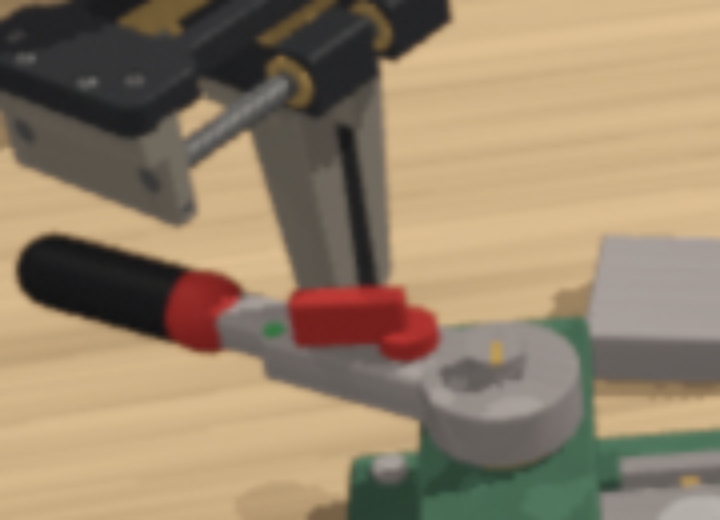

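The handle has crept a little and the lever is slightly past centre. I'll shift the finger outwards for more leverage on the lever and keep pushing.

```bash
python3 -m creep '[{"gripper":0,"x":-0.4,"y":-0.45,"z":0,"yaw":2},{"gripper":0,"x":0.3,"y":-0.25,"z":0,"yaw":2},{"gripper":0,"x":0.3,"y":-0.25,"z":0,"yaw":2},{"gripper":0,"x":0,"y":0,"z":0,"yaw":0}]';python3 -m creep '[{"gripper":0,"x":0.3,"y":-0.25,"z":0,"yaw":0},{"gripper":0,"x":0.3,"y":-0.25,"z":0,"yaw":0},{"gripper":0,"x":0,"y":0,"z":0,"yaw":0}]'
python3 - <<'E'
from h import *
im=ctrl.get_image("scene");save("s3.png",cv2.resize(im["color"][130:260,90:270],None,fx=4,fy=4))
E
```

```text
clock: 4.45
eef_pos: [506.1, -120.5, 110.3]
tcp_rot: [-0.001, 0.9, 0.435, -0.001]
force: [-6.7, 5.6, 2.4]
width: 0.006
finger_force: 3.7
clock: 4.75
eef_pos: [510.8, -125.1, 109.7]
tcp_rot: [-0.002, 0.901, 0.435, -0.002]
force: [-9.2, 6.3, -0.1]
width: 0.009
finger_force: 4.4
```

View pics/s3.png

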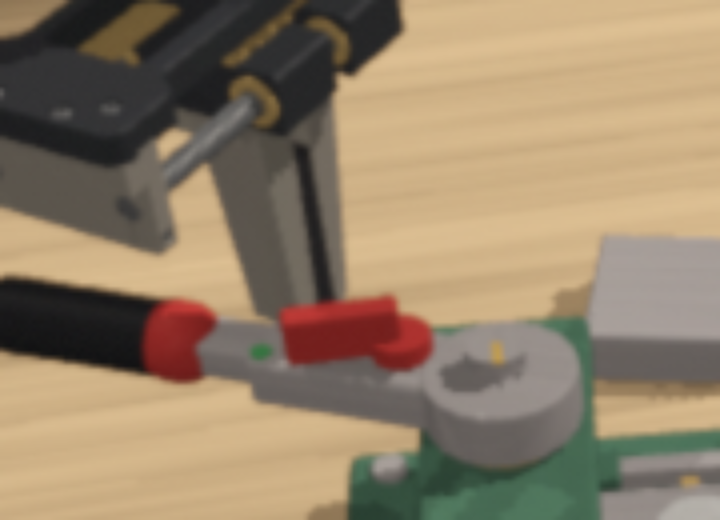

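```bash
python3 -m creep '[{"gripper":0,"x":0.35,"y":-0.2,"z":0,"yaw":2},{"gripper":0,"x":0.35,"y":-0.2,"z":0,"yaw":2},{"gripper":0,"x":0,"y":0,"z":0,"yaw":0}]';python3 -m creep '[{"gripper":0,"x":0.35,"y":-0.2,"z":0,"yaw":2},{"gripper":0,"x":0.35,"y":-0.2,"z":0,"yaw":2},{"gripper":0,"x":0,"y":0,"z":0,"yaw":0}]'
python3 - <<'E'
from h import *
im=ctrl.get_image("scene");save("s4.png",cv2.resize(im["color"][130:260,90:270],None,fx=4,fy=4))
E
```

```text
clock: 5.1
eef_pos: [517.7, -129.2, 109.6]
tcp_rot: [-0.002, 0.885, 0.466, -0.002]
force: [-9.4, 5.2, 0.8]
width: 0.002
finger_force: 4.3
clock: 5.4
eef_pos: [524.5, -133.3, 109.4]
tcp_rot: [-0.002, 0.868, 0.497, -0.002]
force: [-9.3, 3.7, 0.0]
width: 0.006
finger_force: 4.2
```

View pics/s4.png

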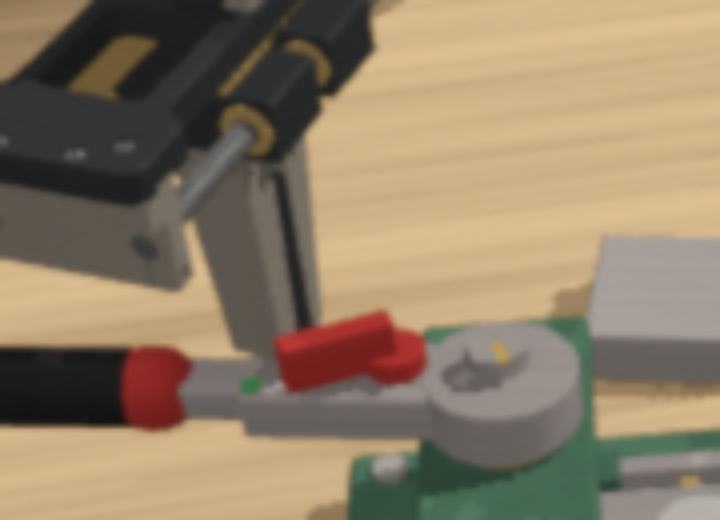

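The lever (280–425, 315–390) now sits over the green-dot side. The steady ~10 N and the slight turn of the yellow screw mark at (500,350) mean the handle is driving the screw. I'll follow the arc round, keeping the lever pressed over.

```bash
python3 -m creep '[{"gripper":0,"x":0.29,"y":-0.08,"z":0,"yaw":3.5},{"gripper":0,"x":0.29,"y":-0.08,"z":0,"yaw":3.5},{"gripper":0,"x":0.3,"y":-0.06,"z":0,"yaw":3.5},{"gripper":0,"x":0.3,"y":-0.06,"z":0,"yaw":3.5},{"gripper":0,"x":0.3,"y":-0.03,"z":0,"yaw":3.5},{"gripper":0,"x":0.3,"y":-0.03,"z":0,"yaw":3.5},{"gripper":0,"x":0.6,"y":-0.01,"z":0,"yaw":5.5},{"gripper":0,"x":0.6,"y":0.04,"z":0,"yaw":5.5},{"gripper":0,"x":0,"y":0,"z":0,"yaw":0}]'
python3 - <<'E'
from h import *
im=ctrl.get_image("scene");save("s5.png",np.hstack([cv2.resize(im["color"][150:250,110:260],None,fx=5,fy=5)]))
E
```

```text
clock: 6.35
eef_pos: [555.1, -137.9, 109.5]
tcp_rot: [-0.001, 0.696, 0.718, -0.002]
force: [-8.2, -3.1, -1.6]
width: 0.005
finger_force: 4.1
```

View pics/s5.png

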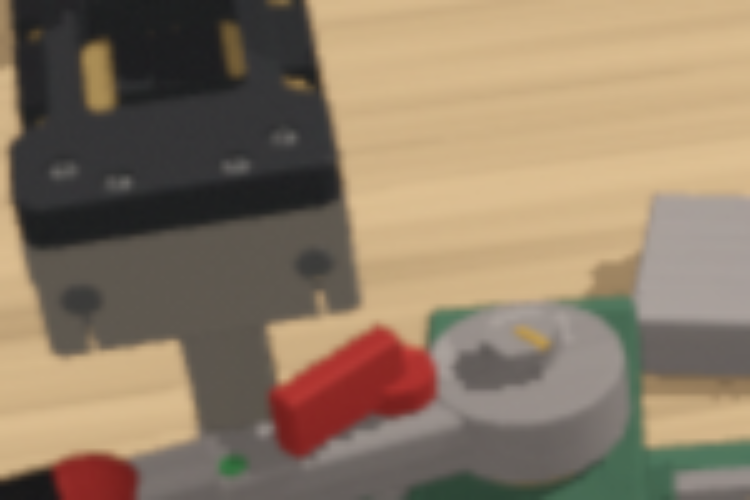

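The lever is on loosen and the screw mark at (530,335) has turned clearly. I'll swing on to the stop, watching the force.

```bash
python3 -m creep '[{"gripper":0,"x":0.6,"y":0.1,"z":0,"yaw":5.5},{"gripper":0,"x":0.59,"y":0.16,"z":0,"yaw":5.5},{"gripper":0,"x":0.57,"y":0.21,"z":0,"yaw":5.5},{"gripper":0,"x":0.55,"y":0.26,"z":0,"yaw":5.5},{"gripper":0,"x":0.27,"y":0.15,"z":0,"yaw":3},{"gripper":0,"x":0.27,"y":0.15,"z":0,"yaw":3},{"gripper":0,"x":0,"y":0,"z":0,"yaw":0}]';python3 -m creep '[{"gripper":0,"x":0.25,"y":0.17,"z":0,"yaw":2.5},{"gripper":0,"x":0.25,"y":0.17,"z":0,"yaw":2.5},{"gripper":0,"x":0,"y":0,"z":0,"yaw":0}]'
python3 - <<'E'
from h import *
im=ctrl.get_image("top");np.savez("top1.npz",**im)
im=ctrl.get_image("scene");np.savez("s6.npz",**im)
P=cloud(im);c=cv2.cvtColor(im["color"],cv2.COLOR_RGB2HSV)
# handle points: black grip / height 85-108 within r<190
A=np.array([546.4,-67.2]);d=P[...,:2]-A;r=np.hypot(*np.moveaxis(d,-1,0));z=P[...,2]
m=(z>98)&(z<108)&(r>60)&(r<190);a=np.degrees(np.arctan2(d[...,1],d[...,0]))
print(m.sum());print(np.histogram(a[m],bins=12,range=(-100,-20)))
red=((c[...,0]<8)|(c[...,0]>172))&(c[...,1]>150)&(z>119)&(z<130)&(r<90);print(red.sum(),P[red].mean(0))
E
```

```text
clock: 7.1
eef_pos: [584.0, -128.4, 109.6]
tcp_rot: [-0.001, 0.502, 0.865, -0.002]
force: [-6.7, -7.7, -3.4]
width: 0.008
finger_force: 4.6
clock: 7.4
eef_pos: [589.0, -125.1, 109.6]
tcp_rot: [-0.001, 0.464, 0.886, -0.002]
force: [-7.4, -7.3, -3.6]
width: 0.003
finger_force: 4.6
1610
(array([   0,    0,    0,    0,    0,    1,  101, 1021,  439,   48,    0,
          0]), array([-100.        ,  -93.33333333,  -86.66666667,  -80.        ,
        -73.33333333,  -66.66666667,  -60.        ,  -53.33333333,
        -46.66666667,  -40.        ,  -33.33333333,  -26.66666667,
        -20.        ]))
108 [ 591.90700228 -102.14914546  122.85461528]
```

```bash
python3 -m creep '[{"gripper":0,"x":0.15,"y":0.12,"z":0,"yaw":0},{"gripper":0,"x":0.15,"y":0.12,"z":0,"yaw":0},{"gripper":0,"x":0,"y":0,"z":0,"yaw":0}]';python3 -m creep '[{"gripper":0,"x":0.14,"y":0.13,"z":0,"yaw":0},{"gripper":0,"x":0.14,"y":0.13,"z":0,"yaw":0},{"gripper":0,"x":0,"y":0,"z":0,"yaw":0}]'
python3 - <<'E'
from h import *
# screw mark: yellow pixels near hex, before/after
old=np.load("scene0.npz");new=ctrl.get_image("scene");np.savez("s7.npz",**new)
for im in(old,np.load("s6.npz"),new):
    c=cv2.cvtColor(im["color"],cv2.COLOR_RGB2HSV);P=cloud(im);r=np.hypot(P[...,0]-546.4,P[...,1]+67.2)
    m=(c[...,0]>14)&(c[...,0]<30)&(c[...,1]>110)&(r<18)&(P[...,2]>98)
    v,u=np.nonzero(m)
    Q=np.array([pix(im,a,b,111.)[:2] for a,b in zip(u,v)])
    if len(Q)>2:
        w,V=np.linalg.eigh(np.cov(Q.T));k=V[:,1];print(len(Q),"mean",Q.mean(0)-[546.4,-67.2],"axis deg",np.degrees(np.arctan2(k[1],k[0])),w)
    z=P[...,2];d=P[...,:2]-[546.4,-67.2];rr=np.hypot(d[...,0],d[...,1])
    m=(c[...,2]<60)&(rr>110)&(rr<185)&(z>90)&(z<112);print("handle",m.sum(),np.degrees(np.arctan2(d[m][:,1].mean(),d[m][:,0].mean())))
E
```

```text
clock: 7.8
eef_pos: [590.7, -123.2, 109.4]
tcp_rot: [-0.002, 0.465, 0.885, -0.003]
force: [-10.7, -10.0, -1.4]
width: 0.004
finger_force: 6.8
clock: 8.1
eef_pos: [591.2, -122.5, 109.3]
tcp_rot: [-0.003, 0.464, 0.886, -0.005]
force: [-19.3, -21.6, 2.5]
width: 0.001
finger_force: 13.2
10 mean [ 1.35595631 -1.31990323] axis deg 173.02380530645655 [0.41555568 8.80026437]
handle 561 -131.3995391343693
5 mean [-0.13809436  5.92487523] axis deg -149.49960910334363 [0.67989188 1.66617521]
handle 1225 -47.95871920793336
handle 1229 -46.038360915977805
```

```bash
python3 -m creep '[{"gripper":0,"x":-1,"y":-0.9,"z":0,"yaw":0},{"gripper":0,"x":-2,"y":-1.8,"z":0,"yaw":0},{"gripper":0,"x":0,"y":0,"z":4.5,"yaw":0},{"gripper":0,"x":0,"y":0,"z":4.5,"yaw":0},{"gripper":0,"x":0,"y":0,"z":1,"yaw":0}]' && python3 -m creep '[{"gripper":3.4,"x":-1.6,"y":4.3,"z":0,"yaw":-5.9},{"gripper":3.4,"x":-1.6,"y":4.3,"z":0,"yaw":-5.9},{"gripper":3.4,"x":-1.6,"y":4.3,"z":0,"yaw":-5.9},{"gripper":3.4,"x":-1.6,"y":4.3,"z":0,"yaw":-5.9},{"gripper":3.4,"x":-1.6,"y":4.3,"z":0,"yaw":-5.9},{"gripper":3.4,"x":-1.6,"y":4.3,"z":0,"yaw":-5.9},{"gripper":3.4,"x":-1.6,"y":4.3,"z":0,"yaw":-5.9},{"gripper":3.4,"x":0,"y":0,"z":0,"yaw":0},{"gripper":3.4,"x":0,"y":0,"z":0,"yaw":0}]'
python3 - <<'E'
from h import *
t=ctrl.get_image("top");np.savez("top2.npz",**t);s=ctrl.get_image("scene");np.savez("s8.npz",**s)
o=np.load("top0.npz")["color"];so=np.load("scene0.npz")["color"]
f=lambda c,y,x,h,w,k:cv2.resize(c[y:y+h,x:x+w],(w*k,h*k),interpolation=cv2.INTER_CUBIC)
L=np.vstack([f(o,250,360,40,80,5),f(t["color"],230,360,70,80,5)])
Rr=np.vstack([f(so,200,180,40,80,5),f(s["color"],190,180,70,80,5)])
save("last.png",np.hstack([L,Rr]))
E
```

```text
clock: 8.65
eef_pos: [570.0, -146.8, 216.4]
tcp_rot: [0.005, 0.465, 0.885, 0.001]
force: [1.5, 0.4, 0.4]
width: 0.005
finger_force: 0.0
clock: 9.55
eef_pos: [454.6, 156.4, 210.7]
tcp_rot: [0.0, 0.746, 0.666, 0.001]
force: [1.0, -0.9, 0.2]
width: 0.37
finger_force: 0.0
```

View pics/last.png

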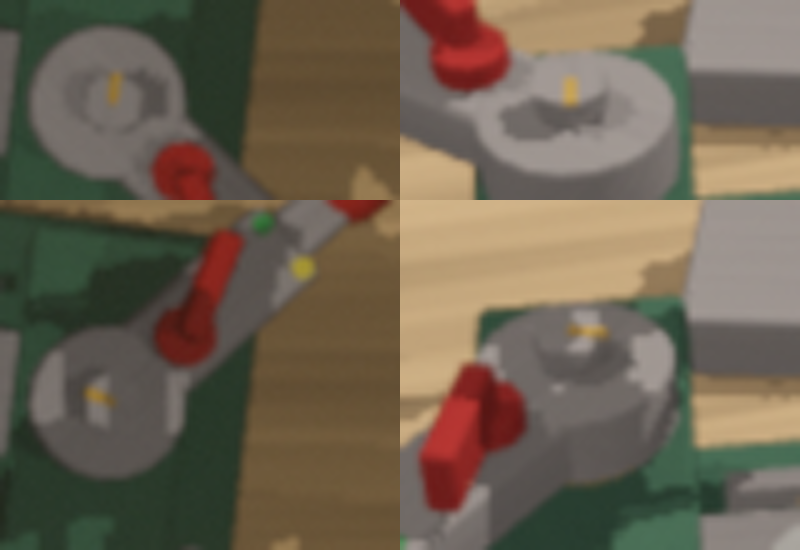

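Bottom left is the view from above now. The screw mark at (100,398) has turned about 75° anticlockwise from its start at (115,88), and the lever (185,330)→(230,240) leans to the green dot. I'll check the lever angle numerically and measure the grip.

Run:
```python
from h import *
A=np.array([546.4,-67.2])
for n in("top0","top2","s8"):
    im=np.load(n+".npz");P=cloud(im);c=cv2.cvtColor(im["color"],cv2.COLOR_RGB2HSV);d=P[...,:2]-A;r=np.hypot(d[...,0],d[...,1]);z=P[...,2]
    m=((c[...,0]<8)|(c[...,0]>172))&(c[...,1]>130)&(z>117)&(z<130)&(r<85);Q=P[m][:,:2]
    w,V=np.linalg.eigh(np.cov(Q.T));k=V[:,1];k*=np.sign(k@(Q.mean(0)-A));la=np.degrees(np.arctan2(k[1],k[0]))
    b=(c[...,2]<70)&(r>125)&(r<190)&(z>95)&(z<112);Q=d[b];h=np.degrees(np.arctan2(np.median(Q[:,1]),np.median(Q[:,0])))
    print(n,m.sum(),b.sum(),"lever",la,"handle",h,"diff rad",np.radians(la-h))
    g=(abs(P[...,0]-559)<25)&(abs(P[...,1]-35)<25)&(z>71)&(z<81);print("grip",g.sum(),P[g].mean(0) if g.any() else 0)
print(ctrl.observe()["eef_pos"],ctrl.observe()["tcp_rot"])
```

```text
top0 129 480 lever -158.5138982179098 handle -134.54234220290135 diff rad -0.4183825792881486
grip 121 [557.94920253  35.1785375   75.26440004]
top2 127 442 lever -20.992266219555923 handle -48.018021897054794 diff rad 0.4716884194119061
grip 119 [557.92280277  35.02553437  75.18270188]
s8 207 977 lever -24.130199530933183 handle -46.39124182733483 diff rad 0.3885284829979282
grip 153 [560.42103584  35.16056182  74.15786051]
[454.96013997 154.87042066 210.62695706] [3.50612191e-04 7.47160387e-01 6.64643569e-01 3.99416533e-04]
```

```bash
python3 -m creep '[{"gripper":3.4,"x":2.6,"y":-3.0,"z":0,"yaw":0},{"gripper":3.4,"x":2.6,"y":-3.0,"z":0,"yaw":0},{"gripper":3.4,"x":2.6,"y":-3.0,"z":0,"yaw":0},{"gripper":3.4,"x":2.6,"y":-2.95,"z":0,"yaw":0},{"gripper":3.4,"x":0,"y":0,"z":-4,"yaw":0},{"gripper":3.4,"x":0,"y":0,"z":-4,"yaw":0},{"gripper":3.4,"x":0,"y":0,"z":-3,"yaw":0},{"gripper":3.4,"x":0,"y":0,"z":0,"yaw":0},{"gripper":3.4,"x":0,"y":0,"z":0,"yaw":0}]'
```

```text
clock: 10.55
eef_pos: [558.5, 34.6, 100.8]
tcp_rot: [-0.0, 0.748, 0.664, -0.0]
force: [-0.0, 0.4, -0.3]
width: 0.368
finger_force: 0.0
```

```bash
python3 -m creep '[{"gripper":3.4,"x":0,"y":0.1,"z":-2,"yaw":0},{"gripper":3.4,"x":0,"y":0,"z":-2,"yaw":0},{"gripper":3.4,"x":0,"y":0,"z":-1.6,"yaw":0},{"gripper":3.4,"x":0,"y":0,"z":0,"yaw":0},{"gripper":3.4,"x":0,"y":0,"z":0,"yaw":0}]' && python3 -m creep '[{"gripper":1.2,"x":0,"y":0,"z":0,"yaw":0},{"gripper":1.2,"x":0,"y":0,"z":0,"yaw":0},{"gripper":1.2,"x":0,"y":0,"z":0,"yaw":0},{"gripper":1.2,"x":0,"y":0,"z":0,"yaw":0},{"gripper":1.2,"x":0,"y":0,"z":0,"yaw":0},{"gripper":1.2,"x":0,"y":0,"z":0,"yaw":0}]' 20
```

```text
clock: 11.05
eef_pos: [559.5, 36.7, 46.3]
tcp_rot: [0.001, 0.748, 0.664, 0.001]
force: [0.5, 1.0, 0.0]
width: 0.37
finger_force: 0.0
clock: 11.65
eef_pos: [559.5, 36.9, 45.6]
tcp_rot: [0.001, 0.748, 0.664, 0.001]
force: [1.7, -0.2, 6.8]
width: 0.173
finger_force: 20.0
```

```bash
python3 -m creep '[{"gripper":1.2,"x":0,"y":0,"z":0.3,"yaw":0},{"gripper":1.2,"x":0,"y":0,"z":0.2,"yaw":0},{"gripper":1.2,"x":0,"y":0,"z":0.15,"yaw":0},{"gripper":1.2,"x":0,"y":0,"z":0,"yaw":0},{"gripper":1.2,"x":0,"y":0,"z":0,"yaw":0}]' 25 && python3 -m creep '[{"gripper":1.2,"x":0.05,"y":0.4,"z":0,"yaw":0},{"gripper":1.2,"x":0.05,"y":0.4,"z":0,"yaw":0},{"gripper":1.2,"x":0,"y":0,"z":0,"yaw":0}]'
```

```text
clock: 12.15
eef_pos: [559.4, 36.9, 51.5]
tcp_rot: [0.001, 0.748, 0.664, 0.001]
force: [5.6, -0.6, -1.9]
width: 0.174
finger_force: 25.0
clock: 12.45
eef_pos: [560.5, 45.3, 51.4]
tcp_rot: [0.001, 0.748, 0.664, 0.001]
force: [5.2, -0.3, -1.6]
width: 0.172
finger_force: 25.0
```

```bash
python3 -m creep '[{"gripper":1.2,"x":0.05,"y":0.4,"z":0,"yaw":0},{"gripper":1.2,"x":0.05,"y":0.4,"z":0,"yaw":0},{"gripper":1.2,"x":0.05,"y":0.4,"z":0,"yaw":0},{"gripper":1.2,"x":0.05,"y":0.4,"z":0,"yaw":0},{"gripper":1.2,"x":0.05,"y":0.4,"z":0,"yaw":0},{"gripper":1.2,"x":0.05,"y":0.4,"z":0,"yaw":0},{"gripper":1.2,"x":0.05,"y":0.4,"z":0,"yaw":0},{"gripper":1.2,"x":0,"y":0,"z":0,"yaw":0}]' && python3 -m creep '[{"gripper":1.2,"x":0.05,"y":0.4,"z":0,"yaw":0},{"gripper":1.2,"x":0.05,"y":0.4,"z":0,"yaw":0},{"gripper":1.2,"x":0.03,"y":0.3,"z":0,"yaw":0},{"gripper":1.2,"x":0.02,"y":0.2,"z":0,"yaw":0},{"gripper":1.2,"x":0,"y":0,"z":0,"yaw":0}]'
```

```text
clock: 13.25
eef_pos: [563.8, 73.3, 51.4]
tcp_rot: [0.001, 0.747, 0.664, 0.001]
force: [4.7, -0.3, -1.7]
width: 0.174
finger_force: 25.0
clock: 13.75
eef_pos: [565.4, 86.2, 51.4]
tcp_rot: [0.001, 0.748, 0.664, 0.001]
force: [6.0, 0.7, -2.5]
width: 0.17
finger_force: 25.0
```

```bash
python3 -m creep '[{"gripper":1.2,"x":0,"y":0.05,"z":-0.25,"yaw":0},{"gripper":1.2,"x":0,"y":0.05,"z":-0.25,"yaw":0},{"gripper":1.2,"x":0,"y":0,"z":-0.1,"yaw":0},{"gripper":1.2,"x":0,"y":0,"z":0,"yaw":0},{"gripper":1.2,"x":0,"y":0,"z":0,"yaw":0}]' && python3 -m creep '[{"gripper":3.4,"x":0,"y":0,"z":0,"yaw":0},{"gripper":3.4,"x":0,"y":0,"z":0,"yaw":0},{"gripper":3.4,"x":0,"y":0,"z":0,"yaw":0},{"gripper":3.4,"x":0,"y":0,"z":3,"yaw":0},{"gripper":3.4,"x":0,"y":0,"z":4,"yaw":0},{"gripper":3.4,"x":0,"y":0,"z":4,"yaw":0},{"gripper":3.4,"x":0,"y":0,"z":4,"yaw":0},{"gripper":3.4,"x":-4.5,"y":0,"z":0,"yaw":0},{"gripper":3.4,"x":-4.5,"y":0,"z":0,"yaw":0},{"gripper":3.4,"x":0,"y":0,"z":0,"yaw":0}]'
python3 - <<'E'
from h import *
for n in("top","scene"):
    im=ctrl.get_image(n);P=cloud(im);z=P[...,2];c=cv2.cvtColor(im["color"],cv2.COLOR_RGB2HSV)
    g=(abs(P[...,0]-565)<22)&(abs(P[...,1]-85)<30)&(z>68)&(z<90);print(n,"grip",g.sum(),P[g].mean(0) if g.any() else 0)
    d=P[...,:2]-[546.4,-67.2];r=np.hypot(d[...,0],d[...,1]);b=(c[...,2]<70)&(r>125)&(r<190)&(z>95)&(z<112);Q=d[b];print("handle",b.sum(),np.degrees(np.arctan2(np.median(Q[:,1]),np.median(Q[:,0]))))
E
```

```text
clock: 14.25
eef_pos: [565.4, 86.6, 45.7]
tcp_rot: [0.001, 0.748, 0.664, 0.001]
force: [4.6, -3.3, 2.1]
width: 0.17
finger_force: 25.0
clock: 15.25
eef_pos: [468.0, 86.4, 194.3]
tcp_rot: [-0.002, 0.747, 0.664, -0.002]
force: [-0.7, 0.2, -0.3]
width: 0.371
finger_force: 0.0
top grip 35 [569.7632578   83.84753069  74.70016315]
handle 446 -47.99019490201575
scene grip 176 [567.32260803  84.2997529   73.59798615]
handle 964 -46.352242869562964
```

```bash
python3 -c "
from cell import ctrl;print(ctrl.job_done())"
```

```text
the job is handed in; nothing more can be done
None
```

I handed the job in with the lever on loosen, the screw backed off about 1.3 rad, and the die slide drawn out about 49 mm, lying flat and released. The handle crept about 0.5 rad while I pushed the lever, so I couldn't confirm the screw was still under 0.2 rad at the flip, and the hand-in reported no verdict.

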